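# Set the vacuum selector collar to its marked stop

### The job

Set the router bed's vacuum selector: on the large square-based valve, press the knurled collar down to unlock it and turn it until the line on the collar points at the raised fin on the base, then let it spring fully back up so that it is locked in that stop. Leave the small smooth valve as it is set, and do not push the other things about.

Things in the scene. Friction and masses are not known exactly. Their poses are not given: they have to be found in the camera images.
- selector: Large valve, fixed: square aluminium base 110 x 110 mm, 30 mm high, on it a fixed dark barrel 44 mm across, a black knurled collar round the barrel and a steel stem 24 mm across that stands out of the collar to 100 mm above the table. Origin: on the table on the barrel's axis; z up, x towards the pointer fin. Flat ticks every 30 degrees on the base mark the other stops.
- valve_axis (a point): Point on the large valve's upright axis at mid-height of the collar when up, 73 mm above the table (fixed, does not move with the collar). The collar is an upright cylinder to grip, 56 mm across, 26 mm high, from 60 to 86 mm above the table; between it and the base are 30 mm of height, free all round the barrel but for the fin.
- pointer (a point): Outer top end of the pointer fin: a raised dark steel wedge-nosed fin on the base of the large valve, 7 mm wide, reaching from 28 to 54 mm from the axis and 42 mm above the table (12 mm above the base). It marks the wanted stop.
- collar_mark (a point): Outer end of the line on the collar's top face: a 5 mm wide white line running outward from the stem to the collar's rim and on down its side; the point lies 28 mm from the axis on the rim, 86 mm above the table when the collar is up.
- collar_turn (a joint): Turn of the collar, rad: 0 = its line points at the fin; grows counter-clockwise seen from above; range -3.4 to 0.8; starts between -2.8 and -1.4. Stops (slots) every 0.524 rad, 0 included, 0.04 rad play either way. Up, it is locked; pressed over 6.2 mm it turns freely. Let go within 0.15 rad of a slot it springs up into it; else it may catch between two stops, 5 mm down, as at some starts.
- collar_press (a joint): How far the knurled collar is pressed down, m: 0 = fully up and locked (at some starts it is caught between stops at about 0.005), 0.008 = down on its lower stop and free to turn. A spring pushes it up with about 6 N at the top and 13 N at the bottom; the whole collar moves down with its line.
- small_valve: The small valve, fixed, to be left as set: a round aluminium foot 84 mm across and 24 mm high, a smooth black collar 38 mm across from 50 to 72 mm above the table, 84 mm high in all, no pointer fin. Origin on the table on its axis.
- small_mark (a point): Short white line at the top rim of the small valve's smooth collar, 19 mm from its axis, 72 mm above the table; it shows how that collar is turned (it turns easily).
- collet_nut: Steel collet nut, a stepped disc 42 mm across and 22 mm high, lying between the valves; loose; its origin is on its underside, a bystander to leave where it lies
- tool_holder: Dark steel tool holder standing upright, 44 mm across, 80 mm high with its cutter shank; loose; its origin is on its underside, a bystander to leave where it lies
- spanner: Steel spanner 170 mm long lying flat; loose; its origin is on its underside, a bystander to leave where it lies
- step_clamp: Dark steel step clamp 90 x 30 mm, 28 mm high; loose; its origin is on its underside, a bystander to leave where it lies
- pendant: Black hand pendant 105 x 160 x 34 mm with white keys and a display; loose; its origin is on its underside, a bystander to leave where it lies
- offcut: Plywood offcut 130 x 90 x 18 mm; loose; its origin is on its underside, a bystander to leave where it lies
- brush: Bench brush 200 mm long; loose; its origin is on its underside, a bystander to leave where it lies
Things that resemble listed ones, but are neither listed nor needed, are in the scene too. What is shaped like the selector but blue is not meant.

How it is judged:
By the outcome, as a careful person would: the job done as asked, in the order asked, and still so for the second after the job is handed in, with the robot touching nothing.
It also fails if it takes over 54 s, if anything falls off the work surface, if the arm or the gripper's body presses on something with over 40 N, if the wrist force passes 120 N, or if a joint passes its speed limit or range.

### The arm

A 7-joint arm with a two-finger parallel gripper is mounted at the origin on the work surface. World frame = base frame: x ahead of the robot, y to its left, z up, the work surface at z = 0. Lengths are in m, angles in rad, forces in N, time in s.
With the tool pointing down it reaches from about 0.4 to 0.85 m from the base axis. Payload 6.9 kg.
Tool frame: the origin (TCP) lies midway between the tips of the shut fingers; the grasp point (between the pads) lies behind it (ctrl.pinch_z is the z of the grasp point in the tool frame, in m); z points along the fingers, y is the line along which they close (so a half turn about z gives the same grasp; the last joint's range is limited). The gripper opens to 85 mm and grips with 20 to 120 N. Pads are 22 mm wide; open, the fingers measure 114 mm over their backs; the gripper's body (76 mm by 85 mm) begins 54 mm behind the grasp point. The pads swing forward as they close: fully open they stand 13 mm farther back than shut.
Start: joints at [1.423, 0.507, -0.238, 1.5, 0.126, 1.149, -0.155], TCP at [0.156, -0.605, 0.231] pointing down, gripper open.
Joint ranges: [-3.08, 3.08], [-0.24, 2.05], [-1.43, 1.35], [0, 2.5], [-1.52, 4.66], [0.17, 1.96], [-2.89, 2.89]. Speed limits (rad/s): [2.39, 2.39, 3.14, 3.14, 3.14, 3.14, 3.14].

### API

Orientations are given as a unit quaternion [w, x, y, z].
In Python, from station import ctrl, get_state, vision, ticket, models gives the robot as it stands. Calls block until the motion is done:
- ctrl.movep(position, orientation): joint-space move of the TCP to a pose.
- ctrl.movel(position, frame=None, max_speed=0.15): straight line of the TCP; frame=None keeps the orientation; max_speed is the mean speed in m/s.
- ctrl.set_joints(angles): joint-space move.
- ctrl.ungrasp() and ctrl.close_gripper(force=None): open the fingers fully, or close them until they stop; force is the grip in N (None keeps the last).
- ctrl.pause(seconds).
- ctrl.ik(position, orientation): joint angles nearest the present ones, or None.
- get_state(): the state.
- vision.grab_frame(name): name is "side" or "top" or "wrist"; returns (picture, depth): 400x640x3 uint8, blue, green, red; 400x640 float32, m along the optical axis (not along the pixel's ray), 0 where there is no reading.
- vision.camera_info(name): a dict with "mtx" (3x3 intrinsics, pixels), "dist_coeffs" ([k1, k2, p1, p2, k3] as OpenCV has them; the pictures are not rectified), "R" (3x3) and "t" (3): a world point X has camera coordinates R X + t; the wrist camera has in their place "hand_eye" (4x4, takes a point from camera to tool coordinates, whose origin is the TCP and whose axes are the flange's). Camera axes: x right, y down, z forward; pixel columns grow to the right and rows downward; lengths in m; the calibration is good to about 2 mm. A picture is of the moment at which its call begins: read the wrist's pose just before it. camera_info takes no time and is no camera call.
A pose or a line that the arm cannot do raises ctrl.Unreachable and nothing moves.
- ticket.close_job(): hands the job in; it is judged then, once.
Trained networks look in the newest picture that a camera, given by its name, has taken for a name from the list of things; names that differ only in an ending like _2 or _b are one class to them, and where a whole thing is asked for, a point or a joint stands for the part that bears it (a point fixed in the world has none). Each returns a list of dicts, best first, with "p" (0 to 1); they miss things now and then, are a little off and sometimes report something else, mostly with a low value. They report only what shows in the picture. A call takes as long as a camera call. They do not tell look-alikes from the thing itself.
- models.recognise(camera, target): "point" ([column, row] in pixels, amid what is visible of it).
- models.masks_of(camera, target): "mask" (400x640 bool, what is visible of it) and "point" ([column, row] in pixels, amid what is visible of it).
The state is a dict: "time": time; "qpos": joint angles; "qd": joint speeds; "tau": joint torques, N m; "tcp_pos": TCP position; "eef_rot": TCP orientation; "contact_force": force on the tool from outside, world axes, zero at the start; "wrist_torque": the same for the moment, N m; "width": finger opening in m; "gripper_force": force on a finger pad.
Only numpy, scipy, OpenCV 4.12 (cv2) and the standard library are available. Lean on these libraries where they do the work, as an engineer would, in place of code of your own. Each camera call takes 0.05 s, during which the arm holds its last target. There are 200 camera calls.

## Working session

There is one attempt and no reset: what is moved stays moved. The work goes in short steps, each a Python script; the robot and the scene stay as the last script left them, time stands still between calls to the robot, and variables do not carry over. Pictures are saved under pics/ and viewed, at most 10 in all, crops included, and the job is handed in when it is done.

```bash
ls; mkdir -p pics; python3 - <<'E'
from station import ctrl, get_state, vision, models
import cv2
s=get_state(); print(s['time'],s['tcp_pos'],s['eef_rot'],s['width'],ctrl.pinch_z)
for c in ['top','side']:
    im,d=vision.grab_frame(c); cv2.imwrite(f'pics/{c}1.png',im)
    i=vision.camera_info(c); print(c,i)
    for t in ['selector','pointer','collar_mark','small_valve','small_mark']:
        print(t,[(r['point'],round(r['p'],2)) for r in models.recognise(c,t)][:4])
E
```

```text
pics
0.0 [ 0.15611864 -0.60467772  0.23043904] [-8.65529638e-04  9.92023520e-01  1.26049875e-01 -1.22026292e-04] 0.08534960954763543 -0.0187
top {'mtx': array([[495.03763678,   0.        , 312.73346056],
       [  0.        , 495.03763678, 205.18932323],
       [  0.        ,   0.        ,   1.        ]]), 'dist_coeffs': array([-0.15812218,  0.        ,  0.        ,  0.        ,  0.        ]), 'R': array([[ 0.02767436, -0.99950483, -0.01497425],
       [-0.99178465, -0.02558288, -0.12533448],
       [ 0.12488933,  0.01831979, -0.99200153]]), 't': array([0.01538961, 0.52023965, 1.48774688])}
selector [([278.1, 220.2], 0.93), ([385.7, 285.3], 0.67), ([232.9, 287.0], 0.66)]
pointer [([386.6, 285.3], 0.96), ([279.5, 224.3], 0.66), ([231.7, 285.9], 0.6)]
collar_mark [([230.3, 286.7], 0.83), ([390.0, 281.6], 0.75), ([277.0, 219.7], 0.55), ([280.5, 222.3], 0.38)]
small_valve [([360.8, 220.6], 0.85)]
small_mark []
side {'mtx': array([[420.8422885 ,   0.        , 317.58806961],
       [  0.        , 420.8422885 , 209.08686844],
       [  0.        ,   0.        ,   1.        ]]), 'dist_coeffs': array([-0.05526875,  0.        ,  0.        ,  0.        ,  0.        ]), 'R': array([[-0.96898738, -0.24708515,  0.00351953],
       [-0.12863609,  0.49220567, -0.86092179],
       [ 0.21098866, -0.83467509, -0.50872515]]), 't': array([0.47648322, 0.14544558, 1.0190065 ])}
selector [([310.1, 268.4], 0.92), ([396.6, 323.1], 0.8), ([405.8, 203.4], 0.79)]
pointer [([313.9, 266.0], 0.95), ([403.6, 203.7], 0.82), ([390.9, 323.9], 0.73)]
collar_mark [([315.7, 249.9], 0.75), ([405.0, 190.5], 0.49)]
small_valve [([331.5, 207.4], 0.66), ([335.1, 199.7], 0.19)]
small_mark [([335.7, 198.6], 0.54), ([312.6, 251.0], 0.43), ([341.6, 173.8], 0.2)]
```

View pics/top1.png

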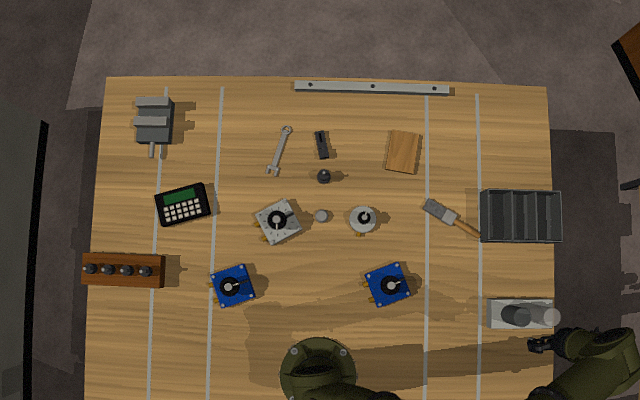

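View pics/side1.png

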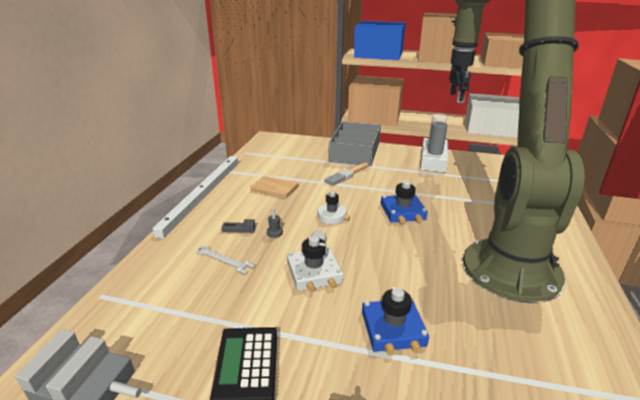

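The candidates are the silver valve at top (278,220) / side (312,265), which is the selector, and two blue look-alikes at top (232,286) and (388,285). The small valve is at top (362,219), with the collet nut between them at (321,215). The silver square base fits the description. Next: a zoomed crop and a position estimate.

```bash
cat > h.py <<'E'
from station import ctrl, get_state, vision, models, ticket
import numpy as np, cv2
from scipy.spatial.transform import Rotation as R
def rot(q): return R.from_quat(np.roll(q,-1))
def cam(c,s=None):
    i=vision.camera_info(c)
    if c!='wrist': return i['mtx'],i['dist_coeffs'],i['R'],np.array(i['t'])
    H=np.array(i['hand_eye']); T=np.eye(4); T[:3,:3]=rot(s['eef_rot']).as_matrix(); T[:3,3]=s['tcp_pos']
    W=np.linalg.inv(T@H); return i['mtx'],i['dist_coeffs'],W[:3,:3],W[:3,3]
def onplane(C,px,z):
    K,D,Rm,t=C; u=cv2.undistortPoints(np.float64(px).reshape(-1,1,2),K,D)[:,0]
    d=np.c_[u,np.ones(len(u))]@Rm; o=-Rm.T@t
    return o+d*((z-o[2])/d[:,2])[:,None]
def proj(C,P):
    K,D,Rm,t=C; return cv2.projectPoints(np.float64(P).reshape(-1,1,3),cv2.Rodrigues(Rm)[0],t,K,D)[0][:,0]
def down(yaw): # tool down, tool x at angle yaw; tool y at yaw-90
    m=np.array([[np.cos(yaw),np.sin(yaw),0],[np.sin(yaw),-np.cos(yaw),0],[0,0,-1]])
    return np.roll(R.from_matrix(m).as_quat(),1)
E
python3 - <<'E'
from h import *
C=cam('top')
print(onplane(C,[[277,219.5]],.1),onplane(C,[[278.1,220.2]],.03))
S=cam('side'); print(onplane(S,[[314,240]],.1))
im=cv2.imread('pics/top1.png')[180:260,238:398]
im2=cv2.imread('pics/side1.png')[220:300,260:360]
a=cv2.resize(im,(800,400),interpolation=cv2.INTER_CUBIC); cv2.imwrite('pics/crop1.png',a)
print(vision.camera_info('wrist'))
for yaw in np.arange(-3,3.2,.5):
    q=ctrl.ik([0.43,0.1,.33],down(yaw)); print(yaw,None if q is None else np.round(q,2))
E
```

```text
[[0.46623704 0.13156743 0.1       ]] [[0.47079895 0.13442245 0.03      ]]
[[0.46418546 0.1421589  0.1       ]]
{'mtx': array([[308.86526182,   0.        , 317.66047142],
       [  0.        , 308.86526182, 199.78383265],
       [  0.        ,   0.        ,   1.        ]]), 'dist_coeffs': array([-0.05337675,  0.        ,  0.        ,  0.        ,  0.        ]), 'hand_eye': array([[-7.75106315e-04, -9.48885102e-01, -3.15620758e-01,
         7.99539568e-02],
       [ 9.99999492e-01, -5.32311433e-04, -8.55468238e-04,
        -7.49720339e-04],
       [ 6.43732529e-04, -3.15621261e-01,  9.48885033e-01,
        -1.43328024e-01],
       [ 0.00000000e+00,  0.00000000e+00,  0.00000000e+00,
         1.00000000e+00]])}
-3.0 [ 0.47  0.21 -0.93  1.76  0.17  1.26  1.21]
-2.5 [ 0.65  0.28 -1.22  1.76  0.28  1.29  1.58]
-2.0 [ 0.65  0.28 -1.22  1.76  0.28  1.29  2.08]
-1.5 [ 0.65  0.28 -1.22  1.76  0.28  1.29  2.58]
-1.0 [-1.04  0.21  0.95  1.78 -0.18  1.24 -2.61]
-0.5 [ 0.65  0.28 -1.21  1.76  0.27  1.29 -2.7 ]
0.0 [ 0.63  0.27 -1.19  1.76  0.26  1.29 -2.18]
0.5 [ 0.63  0.27 -1.19  1.76  0.26  1.29 -1.69]
1.0 [ 0.65  0.28 -1.22  1.76  0.27  1.29 -1.2 ]
1.5 [ 0.69  0.31 -1.3   1.76  0.31  1.31 -0.75]
2.0 [ 0.72  0.34 -1.37  1.76  0.35  1.33 -0.3 ]
2.5 [ 0.73  0.36 -1.4   1.76  0.36  1.33  0.18]
3.0 [ 0.65  0.28 -1.22  1.76  0.28  1.29  0.8 ]
```

View pics/crop1.png

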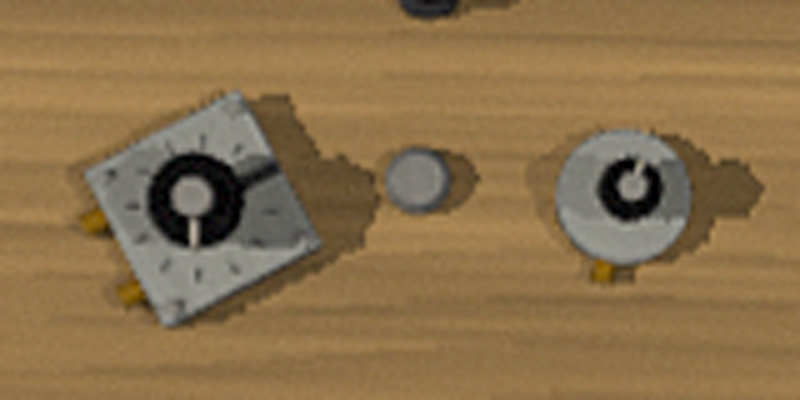

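Fin points right (slightly up) in the image and the line points down, so collar_turn is about -1.95 rad. I'll move above the valve in a comfortable arm configuration and look with the wrist camera.

```bash
python3 - <<'E'
from h import *
q=list(get_state()['qpos']); q[0]=-0.25;q[2]=0;q[4]=0; q[6]=-1.2; q[1]-=.1
ctrl.set_joints(q)
s=get_state(); print(s['time'],s['tcp_pos'],rot(s['eef_rot']).as_matrix().round(2))
x=rot(s['eef_rot']).as_matrix()[:,0]; yaw=np.arctan2(x[1],x[0])
P=np.array([.467,.135,.22])
for y in [yaw-.5,yaw,yaw+.5]: print(y,np.round(ctrl.ik(P,down(y)),2))
ctrl.movep(P,down(yaw)); ctrl.pause(.3)
s=get_state(); im,d=vision.grab_frame('wrist'); C=cam('wrist',s)
np.savez('w1.npz',im=im,d=d,K=C[0],D=C[1],R=C[2],t=C[3])
for t in ['selector','pointer','collar_mark']:
    for r in models.recognise('wrist',t)[:3]: print(t,r['point'],round(r['p'],2),onplane(C,[r['point']],{'selector':.05,'pointer':.042,'collar_mark':.086}[t]))
print(s['time'],s['tcp_pos'],s['qpos'].round(3),s['contact_force'])
cv2.imwrite('pics/w1.png',im)
E
```

```text
3.625 [0.60709145 0.12852542 0.290343  ] [[ 0.81  0.58  0.08]
 [ 0.58 -0.81  0.02]
 [ 0.08  0.03 -1.  ]]
0.12037593360748944 [-0.41  0.3   0.1   1.87 -0.04  0.97 -1.74]
0.6203759336074894 [-0.32  0.3  -0.01  1.87  0.    0.97 -1.29]
1.1203759336074894 [-0.23  0.3  -0.13  1.87  0.05  0.97 -0.84]
selector [133.8, 241.4] 0.71 [[0.28468279 0.26450475 0.05      ]]
selector [401.5, 365.6] 0.59 [[ 0.32284317 -0.10400376  0.05      ]]
selector [315.3, 169.8] 0.55 [[0.47295299 0.14322119 0.05      ]]
pointer [129.8, 241.5] 0.9 [[0.27534862 0.2705151  0.042     ]]
pointer [317.5, 170.0] 0.89 [[0.47261515 0.14018948 0.042     ]]
pointer [471.1, 377.9] 0.54 [[ 0.35537132 -0.20985565  0.042     ]]
collar_mark [315.0, 179.8] 0.77 [[0.47189691 0.14247442 0.086     ]]
collar_mark [114.9, 259.1] 0.75 [[0.28200092 0.26325197 0.086     ]]
4.5917 [0.46783135 0.13493695 0.22017174] [-0.321  0.301 -0.013  1.872  0.005  0.968 -1.288] [ 0.47395239  0.82710045 -0.22154976]
```

View pics/w1.png

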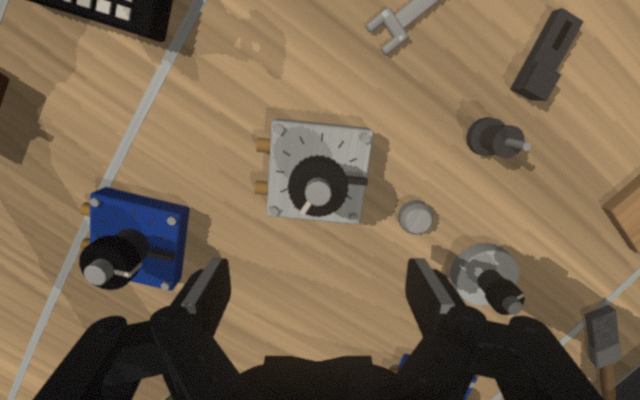

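The wrist view shows the silver selector at (318,185), with the fin pointing right at (355,181) and the line pointing down-left at (306,207). The blue one is at (120,250). Now precise measurement from depth, overlaid on a crop.

```bash
cat > meas.py <<'E'
from h import *
def meas(im,d,C,c0=(.467,.138)):
    v,u=np.mgrid[0:400,0:640]; K,D,Rm,t=C
    n=cv2.undistortPoints(np.c_[u.ravel(),v.ravel()].astype(float).reshape(-1,1,2),K,D)[:,0]
    P=(np.c_[n,np.ones(len(n))]*d.reshape(-1,1)-t)@Rm
    ok=(d.ravel()>0.05)&(np.hypot(P[:,0]-c0[0],P[:,1]-c0[1])<.1)
    z=P[:,2]; out={}
    st=ok&(abs(z-.1)<.006); col=ok&(z>.07)&(z<.094)
    out['stem']=P[st].mean(0),st.sum()
    bs=ok&(abs(z-.03)<.006)
    rect=cv2.minAreaRect((P[bs|col|st|(ok&(z>.036))][:,:2]*1000).astype(np.float32)); out['rect']=rect
    out['basez']=np.median(z[bs]); g=im.reshape(-1,3).min(1).astype(int)
    ax=out['stem'][0][:2]; r=np.hypot(*(P[:,:2]-ax).T)
    tc=ok&(abs(z-np.median(z[col&(r<.027)&(r>.016)]))<.004)&(r>.015)&(r<.028); out['colz']=np.median(z[tc]),tc.sum()
    m=tc&(g>np.percentile(g[tc],50)+50); mm=(P[m][:,:2]-ax).mean(0); out['mark']=np.degrees(np.arctan2(mm[1],mm[0])),m.sum()
    f=ok&(abs(z-.042)<.005)&(r>.030)&(r<.056)&(g<90); mm=(P[f][:,:2]-ax).mean(0); out['fin']=np.degrees(np.arctan2(mm[1],mm[0])),f.sum()
    return out
E
python3 - <<'E'
from meas import *
f=np.load('w1.npz'); C=(f['K'],f['D'],f['R'],f['t']); o=meas(f['im'],f['d'],C)
for k,v in o.items(): print(k,v)
im=f['im'].copy(); S=5; cr=cv2.resize(im[110:230,250:390],None,fx=S,fy=S,interpolation=cv2.INTER_CUBIC)
a=o['stem'][0][:2]; 
def pl(P,c):
    p=((proj(C,P)-[250,110]+.5)*S).astype(int); cv2.polylines(cr,[p.reshape(-1,1,2)],False,c,1)
th=np.linspace(0,6.3,50)
def circ(r,z): return np.c_[a[0]+r*np.cos(th),a[1]+r*np.sin(th),0*th+z]
pl(circ(.012,.1),(0,0,255)); pl(circ(.028,.086),(0,255,0)); pl(circ(.028,.081),(0,255,255))
fa=np.radians(o['fin'][0]); 
pl([[a[0]+r*np.cos(fa),a[1]+r*np.sin(fa),.042] for r in (.028,.054)],(255,0,255))
ma=np.radians(o['mark'][0]); pl([[a[0]+r*np.cos(ma),a[1]+r*np.sin(ma),.086] for r in (.012,.028)],(255,0,0))
sq=np.array([[1,1],[1,-1],[-1,-1],[-1,1],[1,1]])*.055; Rz=np.array([[np.cos(fa),-np.sin(fa)],[np.sin(fa),np.cos(fa)]])
pl(np.c_[sq@Rz.T+a,np.full(5,.03)],(255,255,0)); cv2.imwrite('pics/c2.png',cr)
E
```

```text
stem (array([0.4671007 , 0.13624324, 0.10029126]), np.int64(543))
rect ((465.7801513671875, 136.48031616210938), (109.54312133789062, 148.197265625), 29.173954010009766)
basez 0.030612661705415933
colz (np.float64(0.08656809356390278), np.int64(1815))
mark (np.float64(-174.0839909140797), np.int64(86))
fin (np.float64(-60.709928326060975), np.int64(150))
```

View pics/c2.png

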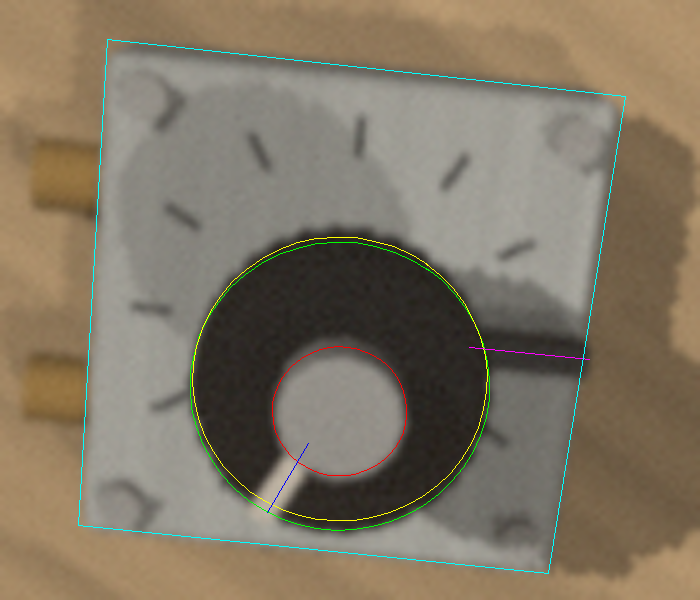

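The overlay fits: axis at (0.467, 0.136), stem top at 0.100 and collar top at 0.0866, so the collar is up. The fin is at -60.7° and the line about -120° from it, so it sits locked in the slot at -2.094 rad. Plan: grip the collar, press 8 mm, turn q7 by +2.094 rad, raise, release.

```bash
python3 - <<'E'
from h import *
def st(l):
    s=get_state(); print(l,round(s['time'],2),s['tcp_pos'].round(4),s['contact_force'].round(1),'w',round(s['width'],4),round(s['gripper_force'],1),'q7',s['qpos'][6].round(3),'Mz',s['wrist_torque'].round(2)); return s
a=[.4671,.1363]
ctrl.movel([*a,.12]); s=st('above')
a=np.array(a)+(np.array(a)-s['tcp_pos'][:2])
ctrl.movel([*a,.053],max_speed=.08); st('at')
ctrl.close_gripper(60); s=st('grip')
im,d=vision.grab_frame('wrist'); cv2.imwrite('pics/w2.png',im)
for dz in (.004,.006,.0075):
    ctrl.movel([*a,.053-dz],max_speed=.03); ctrl.pause(.1); st(dz)
E
```

```text
above 5.61 [0.4675 0.1364 0.1205] [-0.2  0.3  0.6] w 0.0852 0.0 q7 -1.295 Mz [ 0.   -0.04 -0.02]
at 6.6 [0.467  0.1363 0.0534] [-0.3  0.5  0.1] w 0.0855 0.0 q7 -1.3 Mz [-0.05 -0.03 -0.03]
grip 6.98 [0.4675 0.1351 0.0537] [ 0.5 -4.8  6.2] w 0.0544 62.5 q7 -1.3 Mz [-0.6  -0.02 -0.02]
0.004 7.42 [0.4676 0.1352 0.0499] [-0.  -4.1  7.7] w 0.0546 62.5 q7 -1.3 Mz [-0.64  0.17 -0.03]
0.006 7.77 [0.4676 0.1352 0.0481] [ 0.4 -3.7  9.9] w 0.0543 62.6 q7 -1.3 Mz [-0.64  0.25  0.  ]
0.0075 8.12 [0.4676 0.1352 0.0467] [-1.  -4.4 10.9] w 0.0545 63.0 q7 -1.3 Mz [-0.68  0.29 -0.02]
```

View pics/w2.png

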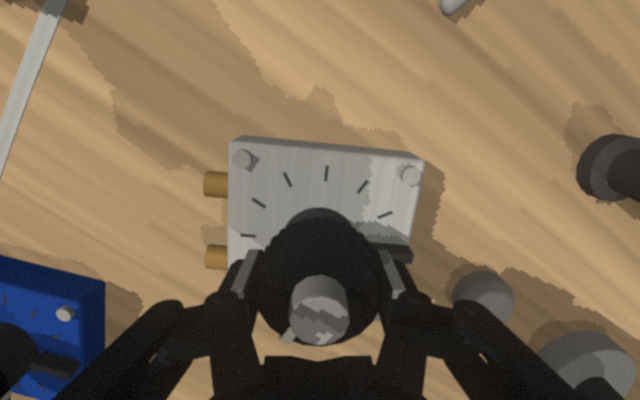

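The wrist view shows the pads on either side of the collar at (320,270), centred, with the line at (290,330). Lateral force is small. I'll press on to the lower stop, watching the force.

```bash
cat >> h.py <<'E'
def st(l):
    s=get_state(); print(l,round(s['time'],2),s['tcp_pos'].round(4),s['contact_force'].round(1),'w',round(s['width'],4),round(s['gripper_force'],1),'q7',s['qpos'][6].round(3),'M',s['wrist_torque'].round(2)); return s
E
python3 - <<'E'
from h import *
a=[.4673,.1350]
for z in (.0445,.0435,.0425,.0415):
    ctrl.movel([*a,z],max_speed=.03); ctrl.pause(.1); s=st(z)
    if s['contact_force'][2]>17: break
q=list(s['qpos']); q[6]+=.15; ctrl.set_joints(q); ctrl.pause(.1); st('turn .15')
E
```

```text
0.0445 8.47 [0.4678 0.1351 0.0464] [-3.8 -1.  21.4] w 0.0548 64.1 q7 -1.298 M [ 0.07  1.14 -0.03]
turn .15 8.83 [0.4676 0.1351 0.0474] [-3.  -0.7 10.9] w 0.0546 63.1 q7 -1.148 M [0.1  0.91 0.01]
```

Stop found at z≈0.0464, and the collar turns freely (moment about 0). Next: hold it a little deeper and make the rest of the turn, 2.094 - 0.15 rad.

```bash
python3 - <<'E'
from h import *
s=get_state()
q0=np.array(ctrl.ik([.4673,.135,.0452],s['eef_rot'])); print((q0-s['qpos']).round(3))
q0[6]=s['qpos'][6]; ctrl.set_joints(list(q0)); ctrl.pause(.1); st('deeper')
end=-1.298+2.094
for q7 in np.linspace(q0[6],end,6)[1:]:
    q0[6]=q7; ctrl.set_joints(list(q0)); s=st('t')
    if abs(s['wrist_torque'][2])>1.5 or np.linalg.norm(s['contact_force'])>50: break
ctrl.pause(.2); s=st('end')
im,d=vision.grab_frame('wrist'); cv2.imwrite('pics/w3.png',im)
E
```

```text
[-0.     0.003  0.     0.003  0.    -0.006 -0.   ]
deeper 9.18 [0.4676 0.1351 0.0465] [-2.4 -1.  14.4] w 0.0543 63.6 q7 -1.148 M [0.09 0.93 0.01]
t 9.64 [0.4674 0.1351 0.0465] [-1.4 -0.3 14.9] w 0.0545 63.2 q7 -0.759 M [0.06 1.12 0.01]
t 10.1 [0.4673 0.1349 0.0465] [-2.2 -1.3 14.6] w 0.0547 63.3 q7 -0.37 M [-0.22  1.29  0.02]
t 10.56 [0.4672 0.1347 0.0465] [-2.6 -1.4 14.7] w 0.0546 63.3 q7 0.019 M [-0.51  1.18  0.01]
t 11.02 [0.4672 0.1346 0.0465] [-3.5 -1.  15.4] w 0.0547 63.2 q7 0.408 M [-0.82  1.11 -0.  ]
t 11.47 [0.4674 0.1345 0.0465] [-2.4 -2.4 14.9] w 0.0546 63.3 q7 0.796 M [-0.9   0.94 -0.  ]
end 11.68 [0.4673 0.1345 0.0465] [-3.5 -1.5 14.5] w 0.0546 63.3 q7 0.796 M [-0.91  0.93 -0.02]
```

View pics/w3.png

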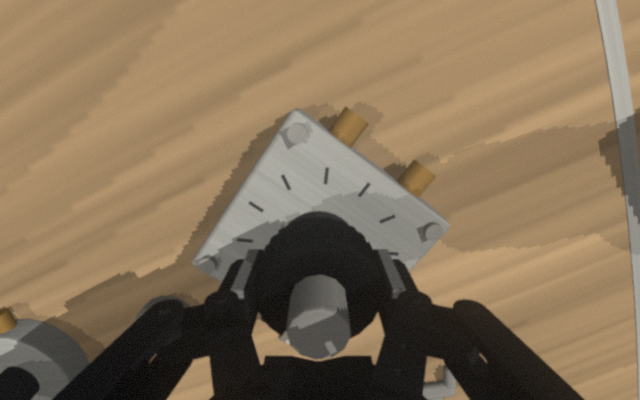

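The base has turned relative to the gripper while the line stays at the same place, (287,340), so there was no slip. I'll raise, release, back off and check.

```bash
python3 - <<'E'
from meas import *
for z in (.050,.0535): ctrl.movel([.4673,.1348,z],max_speed=.03); ctrl.pause(.15); st(z)
ctrl.ungrasp(); st('open')
ctrl.movel([.4673,.1355,.22]); ctrl.pause(.3)
s=st('up'); im,d=vision.grab_frame('wrist'); C=cam('wrist',s)
for k,v in meas(im,d,C).items(): print(k,v)
p=proj(C,[[.467,.136,.06]])[0].astype(int); print(p)
cv2.imwrite('pics/w4.png',cv2.resize(im[p[1]-70:p[1]+70,p[0]-80:p[0]+80],None,fx=4,fy=4,interpolation=cv2.INTER_CUBIC))
E
```

```text
0.05 12.18 [0.4673 0.1345 0.0508] [-1.5 -1.   7.7] w 0.0548 62.9 q7 0.797 M [-0.62  0.64  0.  ]
0.0535 12.6 [0.4673 0.1345 0.0541] [-1.2 -0.5  5.1] w 0.0545 62.7 q7 0.797 M [-0.63  0.47  0.06]
open 13.02 [0.4673 0.1348 0.0535] [-0.1 -0.5  0.7] w 0.0853 0.0 q7 0.797 M [-0.04 -0.03  0.06]
up 14.57 [0.4671 0.1354 0.2196] [ 0.3 -0.8  0.1] w 0.0851 0.0 q7 0.805 M [ 0.03 -0.03  0.  ]
stem (array([0.46475365, 0.13560826, 0.1002402 ]), np.int64(540))
rect ((461.4370422363281, 140.60009765625), (123.0003662109375, 131.28565979003906), 23.96294593811035)
basez 0.030550847629071825
colz (np.float64(0.08648489618368123), np.int64(1831))
mark (np.float64(-53.87427001031728), np.int64(72))
fin (np.float64(-60.27179165309087), np.int64(70))
[317 182]
```

View pics/w4.png

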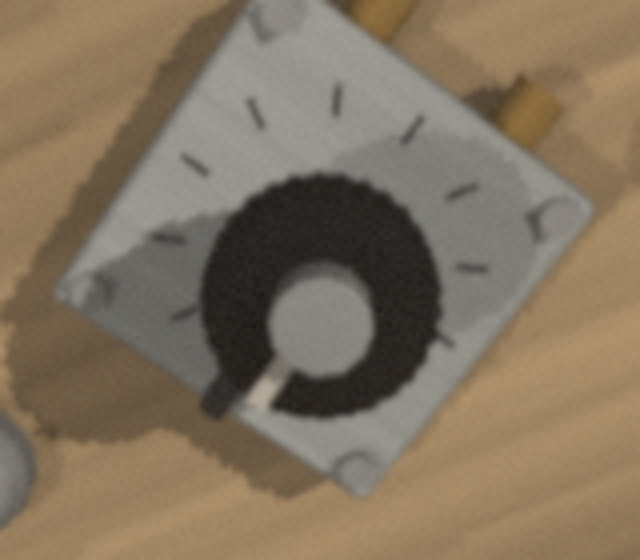

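The collar top is at 0.0865, so it is up. The line measured +6.4° from the fin, but the start had the same +6.6° offset, which suggests the stem centre is biased towards the camera. I'll check from a camera azimuth in line with the fin, where that bias cancels.

```bash
python3 - <<'E'
from meas import *
q=list(get_state()['qpos']); q7=q[6]
for dq in (-.63,-1.3):
    q[6]=q7+dq; ctrl.set_joints(q); ctrl.pause(.3)
    s=st('v'); im,d=vision.grab_frame('wrist'); C=cam('wrist',s)
    o=meas(im,d,C); print({k:o[k] for k in ('stem','colz','mark','fin')})
    if dq==-.63:
        p=proj(C,[[.467,.136,.06]])[0].astype(int)
        cv2.imwrite('pics/w5.png',cv2.resize(im[p[1]-70:p[1]+70,p[0]-80:p[0]+80],None,fx=4,fy=4,interpolation=cv2.INTER_CUBIC))
E
```

```text
v 15.57 [0.4672 0.1355 0.2197] [ 0.1  0.9 -0.4] w 0.0853 0.0 q7 0.176 M [ 0.    0.04 -0.  ]
{'stem': (array([0.4651906 , 0.13637854, 0.10021069]), np.int64(542)), 'colz': (np.float64(0.08653387112134103), np.int64(1817)), 'mark': (np.float64(-57.5535153486595), np.int64(62)), 'fin': (np.float64(-60.231382928116425), np.int64(37))}
v 16.61 [0.4672 0.1355 0.2197] [-0.1 -0.4  0.5] w 0.0855 0.0 q7 -0.494 M [ 0.01 -0.01  0.02]
{'stem': (array([0.46604613, 0.13661425, 0.10026244]), np.int64(538)), 'colz': (np.float64(0.08654640045102226), np.int64(1814)), 'mark': (np.float64(-62.90390316949137), np.int64(72)), 'fin': (np.float64(-60.60214772352232), np.int64(71))}
```

View pics/w5.png

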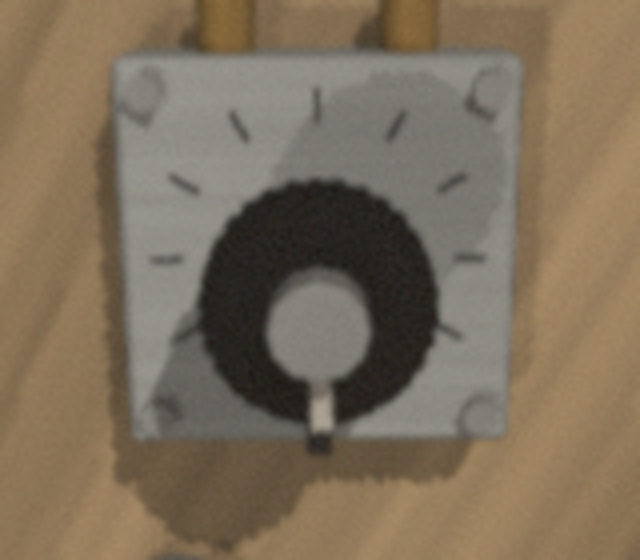

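Seen in line with the fin, the white line (320,405) lies straight over it (319,440). The collar is fully up and the robot is clear, so I'm handing in.

```bash
python3 -c "
from station import ticket; print(ticket.close_job())"
```

```text
the job is handed in; nothing more can be done
None
```

The selector's collar is turned to the fin, sprung fully back up and locked. Nothing else was touched, and the job is handed in.

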